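# Set the slicer's thickness wheel

### The job

Set the slice thickness on the white vegetable slicer: with a fingertip on the exposed rim of the black thumbwheel, roll the wheel until the yellow pointer stands in line with the red clip on its scale (not the blue one), then let go. Do not touch the pointer or the steel feed plate, and leave the potatoes and the spice jar where they are.

Things in the scene. Friction and masses are not known exactly. Their poses are not given: they have to be found in the camera images.
- slicer: White vegetable slicer, fixed to the worktop, 120 mm (its x) by 250 mm (its y), 52 mm high. Origin at the middle of its underside; z up, x to the back, y to the left along its length. Steel slicing bed on its left half; flat control head, deck at height 52 mm, on its right half (y -125 to -5 mm).
- wheel_top (a point): Fixed point: topmost point of the black ribbed thumbwheel's rim, 10 mm above the deck, at slicer (-20, -65, 62) mm. The wheel (60 mm diameter, 16 mm wide) turns about an axle along slicer x, 30 mm below; only its top 10 mm stands out of a slot 22 mm (x) by 50 mm (y). Pressed from above with some 5 N, the rim follows a fingertip stroking along slicer y; turning it takes 1 to 2 N.
- wheel (a joint): Angle of the thumbwheel, rad, 0 in mid range, stops at -2.1 and 2.1. Grows as the top of the rim moves to slicer +y (30 mm of rim per rad); stays where it is left. It drives the pointer 20 mm per rad, the same way as the top of the rim, so the pointer goes 2/3 as far as the fingertip. (A feed plate on the bed also sinks 2 mm per rad.)
- pointer: Yellow pointer, 16 mm (slicer x) by 7 mm (slicer y), 4.5 mm above the deck; origin at its middle at deck height. Driven by the wheel, it rides along slicer y in a slot behind the wheel, at slicer x = 22 mm, y = -65 mm + 20 mm per rad.
- red_clip: Red clip fixed on the deck behind the scale, 20 mm (slicer x) by 7 mm (slicer y), 6 mm high, turned like the slicer; origin on its middle line at deck height: the pointer is in line when both have the same slicer y. At slicer x = 47 mm, 22 to 36 mm to the left or right of y = -65 mm.
- blue_clip: Blue clip of the same form at the other side of the scale; not the target.
- potato_a: Loose potato, 45x49x34 mm, on the worktop left of the slicer, the nearer one to the robot; origin under its middle.
- potato_b: Loose potato, 45x49x34 mm, on the worktop left of the slicer, the farther one; origin under its middle.
- spice_jar: Loose spice jar with a green lid, 41 mm across, 108 mm high, standing on the worktop behind the slicer; origin under its middle.
- feed_plate: Ribbed steel plate, 100x60 mm, at the left end of the slicing bed; geared to the wheel, it sinks 2 mm per rad. Not to be pressed. Origin at its middle.

How it is judged:
By the outcome, as a careful person would: the job done as asked, in the order asked, and still so for the second after the job is handed in, with the robot touching nothing.
It also fails if it takes over 48 s, if anything falls off the work surface, if the arm or the gripper's body presses on something with over 40 N, if the wrist force passes 120 N, or if a joint passes its speed limit or range.

### The arm

A 6-joint arm with a two-finger parallel gripper is mounted at the origin on a cart in front of the work surface, level with it; the furniture and walls round the work are solid. World frame = base frame: x ahead of the robot, y to its left, z up, the work surface at z = 0. Lengths are in m, angles in rad, forces in N, time in s.
With the tool pointing down it reaches from about 0.35 to 0.975 m from the base axis. Payload 4.9 kg.
Tool frame: the origin (TCP) lies between the finger pads; the fingertips stand 22 mm ahead of it and the grasp point (between the pads) lies 3 mm ahead of it; z points along the fingers, y is the line along which they close (so a half turn about z gives the same grasp; the last joint's range is limited). The gripper opens to 85 mm and grips with 20 to 120 N. Pads are 22 mm wide; open, the fingers measure 114 mm over their backs; the gripper's body (76 mm by 85 mm) begins 54 mm behind the grasp point. The pads swing forward as they close: fully open they stand 13 mm farther back than shut.
Start: joints at [-1.386, 0.053, 1.613, -0, 1.476, -0.119], TCP at [0.187, -0.596, 0.216] pointing down, gripper open.
Joint ranges: [-3.01, 3.01], [-1.01, 2.22], [0.06, 2.58], [-1.02, 4.17], [0.09, 2.62], [-3.14, 3.14]. Speed limits (rad/s): [2.57, 2.57, 3.14, 3.14, 3.14, 3.14].

### API

Orientations are given as a unit quaternion [w, x, y, z].
In Python, from plant import state, grab_frame, get_calibration, job_done, recognise, regions_of gives the robot as it stands.
- The arm moves only by the tool apply_moves, never from a script. Its argument "targets" is a list of rows, each an object with "translation": the shift along the tool's x, y, z normalised to -1 to 1, where 1 is 100 mm, a list of three; "twist": the turn about the tool's z normalised to -1 to 1, where 1 is 0.1 rad; "hand": the opening, from 0 (shut) to 1 (fully open). A call has 1 to 8 rows; each row shifts and turns the commanded pose from where the row before left it, along the tool's axes as they then stand; what a row does not reach is not made up. A row lasts 1/10 s, in which the tool goes at most 50 mm and 8.59 degrees, less where a joint would pass 70% of its speed; a pose out of reach is approached as far as the arm can. A call with a number of a shift or a turn outside -1 to 1 is refused whole. A call with a gripper value outside its range is refused whole. The fingers move at their own pace and stop on an object; the grip force is fixed at half the most. Time passes only in rows, so rows that do not move let the fingers close. It gives the time, the measured TCP pose, the force, the opening and the grip force at its end, in the units of the state.
- state(): the state, without advancing time (a new reading comes with each control period).
- grab_frame(name): name is "side" or "top"; returns the picture (420x560x3 uint8, red, green, blue); there is no depth.
- get_calibration(name): a dict with "camera_matrix" (3x3 intrinsics, pixels), "pose" (4x4, takes a point from camera to world coordinates). Camera axes: x right, y up, looking along -z (the intrinsics and any distortion apply to the point x, -y, -z); pixel columns grow to the right and rows downward; lengths in m; the calibration is good to about 2 mm. A picture is of the moment at which its call begins. get_calibration takes no time and is no camera call.
- job_done(): hands the job in; it is judged then, once.
Trained networks look in the newest picture that a camera, given by its name, has taken for a name from the list of things; names that differ only in an ending like _2 or _b are one class to them, and where a whole thing is asked for, a point or a joint stands for the part that bears it (a point fixed in the world has none). Each returns a list of dicts, best first, with "score" (0 to 1); they miss things now and then, are a little off and sometimes report something else, mostly with a low value. They report only what shows in the picture. A call takes as long as a camera call.
- recognise(camera, query): "point" ([x, y, z] in m, in world coordinates, good to about 4 mm: the middle of the surface that is visible of it).
- regions_of(camera, query): "pixels" (420x560 bool, what is visible of it).
The state is a dict: "time": time; "joint_pos": joint angles; "joint_vel": joint speeds; "joint_efforts": joint torques, N m; "tool_pos": TCP position; "tool_rot": TCP orientation; "contact_force": force on the tool from outside, world axes, zero at the start; "ft_torque": the same for the moment, N m; "gripper_width": opening from 0.0 (shut) to 1.0 (fully open); "grasp_force": force on a finger pad.
Only numpy, scipy, OpenCV 4.12 (cv2) and the standard library are available. Lean on these libraries where they do the work, as an engineer would, in place of code of your own. Each camera call takes 0.05 s, during which the arm holds its last target. There are 200 camera calls.

## Working session

There is one attempt and no reset: what is moved stays moved. The work goes in short steps, Python scripts to look and compute and a tool call to move; the robot and the scene stay as the last step left them, time stands still between calls to the robot, and variables do not carry over. Pictures are saved under pics/ and viewed, at most 10 in all, crops included, and the job is handed in when it is done.

Besides the shell and the picture viewer there is one more tool, called after "Emit:" as a command line: name --argument value ..., lists and objects as JSON in quotes. apply_moves: Moves the arm, as the interface text tells. Its arguments: {"type":"object","properties":{"targets":{"type":"array"}},"required":["targets"]}

```bash
mkdir -p pics; cat > h.py <<'E'
import numpy as np, cv2
from plant import *
def ray(cam,px):
    c=get_calibration(cam);K=np.array(c["camera_matrix"]);T=np.array(c["pose"])
    d=np.linalg.inv(K)@[px[0],px[1],1.];d=T[:3,:3]@[d[0],-d[1],-d[2]];return T[:3,3],d
def atz(cam,px,z):
    o,d=ray(cam,px);return o+d*(z-o[2])/d[2]
def proj(cam,p):
    c=get_calibration(cam);K=np.array(c["camera_matrix"]);T=np.array(c["pose"])
    q=T[:3,:3].T@(np.array(p)-T[:3,3]);u=K@[q[0],-q[1],-q[2]];return u[:2]/u[2]
E
python3 - <<'E'
from h import *
for c in("top","side"):
    f=grab_frame(c);cv2.imwrite(f"pics/{c}0.png",f[:,:,::-1]);print(c,get_calibration(c))
    for q in("slicer","wheel","pointer","red_clip","blue_clip","potato_a","spice_jar","feed_plate"):
        r=recognise(c,q);print(q,[(np.round(x["point"],3).tolist(),round(x["score"],2)) for x in r[:3]])
    for q in("pointer","red_clip","blue_clip","wheel"):
        r=regions_of(c,q)
        for x in r[:2]:
            v,u=np.nonzero(x["pixels"]);print(q,round(x["score"],2),len(u),u.mean(),v.mean())
s=state();print(s)
E
```

```text
top {'camera_matrix': array([[508.13094632,   0.        , 281.92565132],
       [  0.        , 508.13094632, 209.39543745],
       [  0.        ,   0.        ,   1.        ]]), 'pose': array([[-0.02544823,  0.98304431, -0.18159368,  0.39478708],
       [-0.99967407, -0.02539487,  0.00261935,  0.28020452],
       [-0.00203661,  0.18160115,  0.98337016,  0.90397088],
       [ 0.        ,  0.        ,  0.        ,  1.        ]])}
slicer [([0.505, 0.26, 0.05], 0.56)]
wheel [([0.49, 0.195, 0.059], 0.58)]
pointer [([0.504, 0.261, 0.05], 0.68), ([0.536, 0.21, 0.052], 0.37), ([0.468, 0.443, 0.027], 0.22)]
red_clip []
blue_clip [([0.567, 0.175, 0.054], 0.63)]
potato_a [([0.55, 0.452, 0.026], 0.83), ([0.468, 0.447, 0.029], 0.79)]
spice_jar [([0.633, 0.18, 0.104], 0.65)]
feed_plate [([0.496, 0.35, 0.042], 0.6)]
red_clip 0.64 52 306.78846153846155 203.44230769230768
red_clip 0.56 338 331.4852071005917 243.72485207100593
wheel 0.5 587 186.29471890971038 264.9625212947189
side {'camera_matrix': array([[398.88944762,   0.        , 282.33882326],
       [  0.        , 398.88944762, 209.6275931 ],
  
[... 756 characters left out ...]
nt_pos': array([-1.38598880e+00,  5.26820064e-02,  1.61286948e+00, -1.81207940e-05,
        1.47597405e+00, -1.18991771e-01]), 'joint_vel': array([ 0.00011311, -0.000843  ,  0.00165263,  0.00177695, -0.0015662 ,
       -0.00134073]), 'joint_efforts': array([ 6.72659080e-04, -3.93677616e+01, -3.70455086e+01, -6.42429768e-05,
        5.18218476e-04, -7.59991963e-07]), 'tool_pos': array([ 0.18696786, -0.59638123,  0.21593299]), 'tool_rot': array([ 3.38360210e-05,  9.88485284e-01,  1.51317025e-01, -7.91073644e-06]), 'contact_force': array([ 0.03179386,  0.22580361, -0.24790161]), 'ft_torque': array([-0.03165826,  0.01560278,  0.01425525]), 'grasp_force': 0.0, 'gripper_width': 1.0006313881949438}
```

View pics/top0.png

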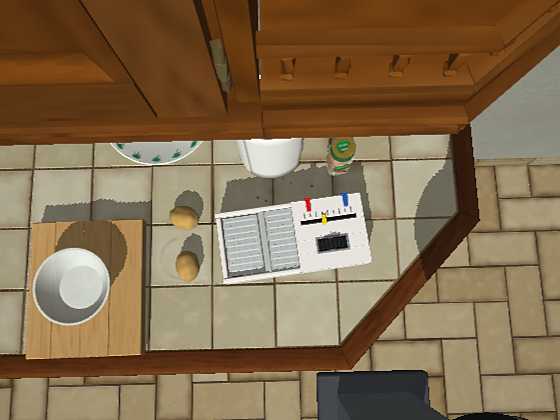

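View pics/side0.png

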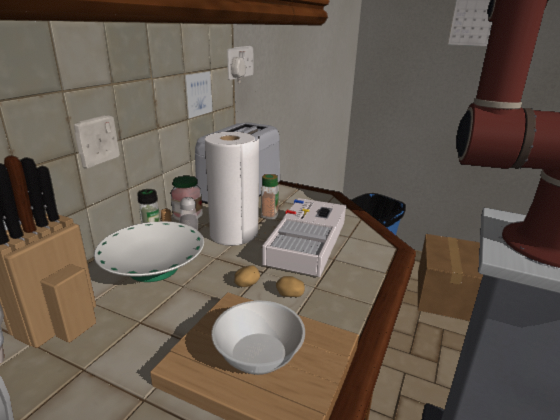

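The top view shows the red clip at about (308,204), blue at (346,200), the pointer at (324,218) and the wheel at (332,243). The slicer is slightly yawed, with the jar behind it and the upper cabinet further back. The side view confirms the layout. The networks confuse the clips and pointer, so I'll measure those by colour.

```bash
cat >> h.py <<'E'
def blob(f,kind,roi):
    u0,u1,v0,v1=roi;h=cv2.cvtColor(f[v0:v1,u0:u1],cv2.COLOR_RGB2HSV).astype(int);H,S,V=h[...,0],h[...,1],h[...,2]
    m={'red':((H<8)|(H>172))&(S>130)&(V>90),'blue':(H>100)&(H<130)&(S>110)&(V>60),'yel':(H>20)&(H<35)&(S>130)&(V>120),'blk':(V<60)}[kind]
    n,l,st,c=cv2.connectedComponentsWithStats(m.astype(np.uint8));k=1+np.argmax(st[1:,4]);w=(l==k)
    v,u=np.nonzero(w);return np.array([u.mean()+u0,v.mean()+v0]),len(u),(u.min()+u0,u.max()+u0,v.min()+v0,v.max()+v0)
E
python3 - <<'E'
from h import *
f=grab_frame("top");roi=(298,366,192,260)
P={}
for k,z in(('red',.057),('blue',.057),('yel',.0555),('blk',.059)):
    c,n,b=blob(f,k,roi);P[k]=atz("top",c,z);print(k,c.round(2),n,b,P[k].round(4))
# white slicer outline
h=cv2.cvtColor(f,cv2.COLOR_RGB2HSV);m=((h[...,1]<28)&(h[...,2]>170)).astype(np.uint8)
m[:185]=0;m[295:]=0;m[:,:208]=0;m[:,385:]=0
m=cv2.morphologyEx(m,cv2.MORPH_CLOSE,np.ones((9,9)))
n,l,st,_=cv2.connectedComponentsWithStats(m);k=1+np.argmax(st[1:,4])
v,u=np.nonzero(l==k);pts=np.array([atz("top",p,.052)[:2] for p in zip(u,v)],np.float32)
print(cv2.minAreaRect(pts*1000))
print("corners",cv2.boxPoints(cv2.minAreaRect(np.c_[u,v].astype(np.float32))).round(1).tolist())
g=cv2.resize(f[180:295,205:385],None,fx=4.4,fy=4.4,interpolation=cv2.INTER_CUBIC);cv2.imwrite("pics/crop1.png",g[:,:,::-1])
d=P['red']-P['blue'];print("clip line yaw",np.arctan2(-d[0],d[1]),np.linalg.norm(d))
E
```

```text
red [307.37 203.57] 60 (np.int64(303), np.int64(310), np.int64(198), np.int64(211)) [0.5601 0.2345 0.057 ]
blue [344.38 198.41] 58 (np.int64(340), np.int64(347), np.int64(193), np.int64(205)) [0.5674 0.1712 0.057 ]
yel [323.84 218.97] 38 (np.int64(322), np.int64(326), np.int64(215), np.int64(223)) [0.5332 0.2075 0.0555]
blk [332.08 243.04] 342 (np.int64(318), np.int64(347), np.int64(236), np.int64(251)) [0.4915 0.1957 0.059 ]Traceback (most recent call last):
  File "<stdin>", line 11, in <module>
  File "h.py", line 7, in atz
    o,d=ray(cam,px);return o+d*(z-o[2])/d[2]
        ~~~^^^^^^^^
  File "h.py", line 4, in ray
    c=get_calibration(cam);K=np.array(c["camera_matrix"]);T=np.array(c["pose"])
ValueError: time passes only in moves, steps and waits
```

```bash
sed -i 's/^from plant import \*/from plant import *\nfrom functools import lru_cache\nget_calibration=lru_cache(get_calibration)/' h.py
python3 - <<'E'
from h import *
f=cv2.imread("pics/top0.png")[:,:,::-1].copy()
h=cv2.cvtColor(f,cv2.COLOR_RGB2HSV);m=((h[...,1]<28)&(h[...,2]>170)).astype(np.uint8)
m[:185]=0;m[295:]=0;m[:,:208]=0;m[:,385:]=0
m=cv2.morphologyEx(m,cv2.MORPH_CLOSE,np.ones((9,9)))
n,l,st,_=cv2.connectedComponentsWithStats(m);k=1+np.argmax(st[1:,4])
v,u=np.nonzero(l==k);pts=np.array([atz("top",p,.052)[:2] for p in zip(u,v)],np.float32)
print(cv2.minAreaRect(pts*1000))
g=cv2.resize(f[180:295,205:385],None,fx=4.4,fy=4.4,interpolation=cv2.INTER_CUBIC);cv2.imwrite("pics/crop1.png",g[:,:,::-1])
P={'red':[.5601,.2345],'blue':[.5674,.1712],'yel':[.5332,.2075],'blk':[.4915,.1957]}
for y in(.10,.115,.13):
    R=np.array([[np.cos(y),np.sin(y)],[-np.sin(y),np.cos(y)]])
    print(y,{k:((R@np.array(p)-R@np.array(P['blk']))*1000).round(1).tolist() for k,p in P.items()})
print(state()['time'])
E
```

```text
((503.42596435546875, 261.24591064453125), (121.62105560302734, 250.677978515625), 6.821752071380615)
0.1 {'red': [72.1, 31.8], 'blue': [73.1, -32.0], 'yel': [42.7, 7.6], 'blk': [0.0, 0.0]}
0.115 {'red': [72.6, 30.7], 'blue': [72.6, -33.0], 'yel': [42.8, 6.9], 'blk': [0.0, 0.0]}
0.13 {'red': [73.1, 29.6], 'blue': [72.1, -34.1], 'yel': [42.9, 6.3], 'blk': [0.0, 0.0]}
1.35
```

View pics/crop1.png

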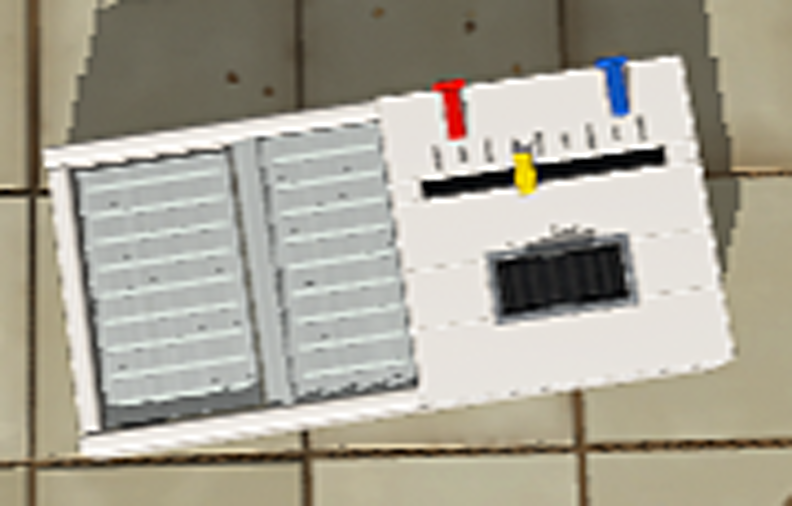

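The crop confirms the yellow pointer, the red clip to its left, and the slicer's yaw of 0.119 rad (outline 121×251 mm, which matches the given size). The wheel top should be at about (0.491, 0.194, 0.062), and the pointer has about 23.7 mm to go toward +y. I'll turn the tool to the slicer axes, shut the gripper and set off.

Emit:
apply_moves --targets '[{"translation":[0,0,0],"twist":0.925,"hand":0},{"translation":[0,0,0],"twist":0.925,"hand":0},{"translation":[0.3,-0.35,0],"twist":0,"hand":0},{"translation":[0.3,-0.35,0],"twist":0,"hand":0},{"translation":[0.3,-0.35,0],"twist":0,"hand":0},{"translation":[0.3,-0.35,0],"twist":0,"hand":0},{"translation":[0.3,-0.35,0],"twist":0,"hand":0},{"translation":[0.3,-0.35,0],"twist":0,"hand":0}]'

```text
time: 2.15
tool_pos: [0.3415, -0.365, 0.2161]
tool_rot: [0.0, 0.998, 0.059, 0.0]
contact_force: [0.2, 0.4, -0.7]
gripper_width: 0.0
grasp_force: 0.0
```

Emit:
apply_moves --targets '[{"translation":[0.2,-0.4,0.1],"twist":0,"hand":0},{"translation":[0.2,-0.4,0.1],"twist":0,"hand":0},{"translation":[0.2,-0.4,0.1],"twist":0,"hand":0},{"translation":[0.2,-0.4,0.1],"twist":0,"hand":0},{"translation":[0.2,-0.4,0.1],"twist":0,"hand":0},{"translation":[0.2,-0.4,0.1],"twist":0,"hand":0},{"translation":[0.2,-0.4,0.1],"twist":0,"hand":0},{"translation":[0.2,-0.4,0.1],"twist":0,"hand":0}]'

```text
time: 2.95
tool_pos: [0.4622, -0.028, 0.136]
tool_rot: [0.0, 0.998, 0.059, 0.001]
contact_force: [0.5, -0.8, 0.9]
gripper_width: -0.004
grasp_force: 0.0
```

Emit:
apply_moves --targets '[{"translation":[0.11,-0.41,0.03],"twist":0,"hand":0},{"translation":[0.11,-0.41,0.03],"twist":0,"hand":0},{"translation":[0.11,-0.41,0.03],"twist":0,"hand":0},{"translation":[0.11,-0.41,0.03],"twist":0,"hand":0},{"translation":[0.11,-0.41,0.03],"twist":0,"hand":0},{"translation":[0,0,0],"twist":0,"hand":0}]'

```text
time: 3.55
tool_pos: [0.4919, 0.1842, 0.1207]
tool_rot: [-0.001, 0.998, 0.062, -0.0]
contact_force: [0.1, 0.0, -0.7]
gripper_width: -0.005
grasp_force: 0.0
```

```bash
python3 - <<'E'
from h import *
s=state();print(s['tool_pos'],s['contact_force'],s['time'])
f=grab_frame("top");g=grab_frame("side")
a=cv2.resize(f[130:310,200:400],(666,600));b=cv2.resize(g[120:300,220:420],(666,600))
cv2.imwrite("pics/t1.png",np.hstack([cv2.resize(f[150:290,250:390],(400,400)),cv2.resize(g[150:270,250:370],(400,400))])[:,:,::-1])
E
```

```text
[0.49189901 0.1842164  0.12073424] [ 0.10024677  0.00217933 -0.65330286] 3.55
```

View pics/t1.png

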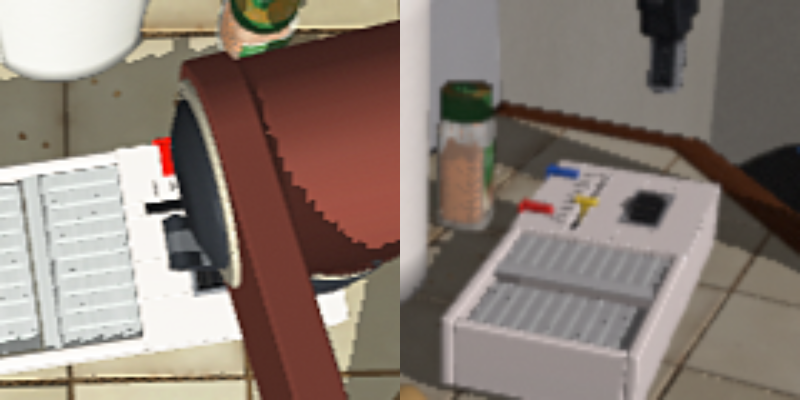

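The tip hangs above and clear of the wheel (side view, about (330,176)). The arm partly hides the clips in the top view, so I'll check the tip's predicted pixel before pressing.

```bash
python3 - <<'E'
from h import *
print(proj("side",[.4919,.1842,.0987]),proj("side",[.4913,.1943,.062]),proj("top",[.4919,.1842,.0987]))
d=np.array([.4919-.5034,.1842-.2612]);c,s=np.cos(.119),np.sin(.119)
print("slicer",c*d[0]+s*d[1],-s*d[0]+c*d[1])
E
```

```text
[327.38977191 192.41087872] [324.96998338 208.67795044] [341.62752939 239.72506178]
slicer -0.0205600593939321 -0.07509017217797534
```

Emit:
apply_moves --targets '[{"translation":[0,0,0.15],"twist":0,"hand":0},{"translation":[0,0,0.14],"twist":0,"hand":0},{"translation":[0,0,0.0],"twist":0,"hand":0}]'

```text
time: 3.95
tool_pos: [0.4897, 0.1787, 0.0882]
tool_rot: [0.001, 0.998, 0.058, -0.003]
contact_force: [-0.8, 0.0, 0.5]
gripper_width: -0.001
grasp_force: 0.0
```

```bash
python3 - <<'E'
from h import *
for i in range(3):
    s=state();print(s['tool_pos'].round(4),s['tool_rot'].round(3),s['contact_force'].round(2),s['time'],s['joint_pos'].round(4));g=grab_frame("side")
print(proj("side",s['tool_pos']-[0,0,.022]))
cv2.imwrite("pics/t2.png",cv2.resize(g[130:250,250:400],None,fx=5,fy=5,interpolation=cv2.INTER_CUBIC)[:,:,::-1])
E
```

```text
[0.4897 0.1787 0.0882] [ 0.001  0.998  0.058 -0.003] [-0.79  0.03  0.51] 3.95 [ 2.0710e-01 -7.6100e-02  1.9621e+00 -1.0000e-04  1.2618e+00  1.6610e+00]
[0.4905 0.179  0.0895] [ 0.     0.998  0.059 -0.002] [ 0.08 -0.61  0.39] 4.0 [ 0.2073 -0.0769  1.9605 -0.      1.2623  1.661 ]
[0.4913 0.1793 0.0906] [ 0.     0.998  0.059 -0.001] [-0.02  0.13 -0.29] 4.05 [ 2.0760e-01 -7.7600e-02  1.9591e+00 -1.0000e-04  1.2624e+00  1.6610e+00]
[327.37573466 203.69592033]
```

View pics/t2.png

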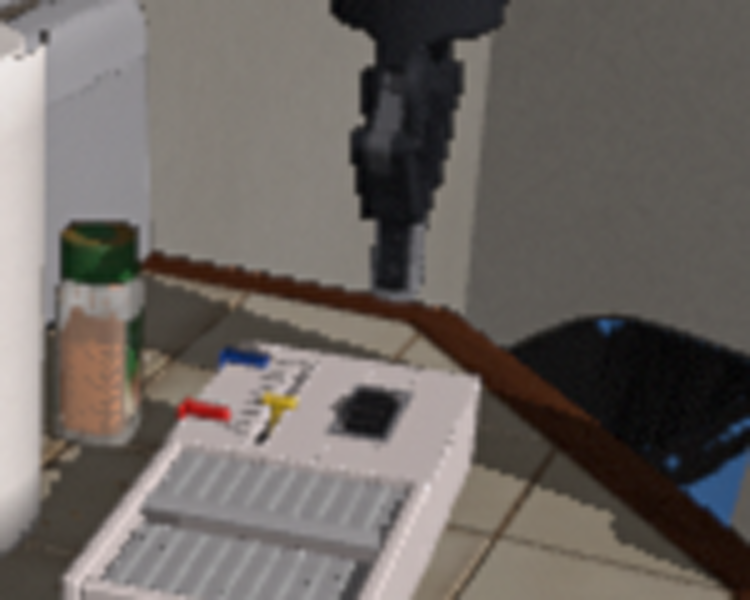

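```bash
python3 - <<'E'
from h import *
g=grab_frame("side");s=state();print(s['tool_pos'])
for k,p in(('red',[.5601,.2345,.057]),('yel',[.5332,.2075,.0555])):
    print(k,proj("side",p),blob(g,k,(280,345,190,225)))
t=s['tool_pos']
for z in(-.022,-.009,0,.02,.05):print(z,proj("side",t+[0,0,z]).round(1))
for q in ("potato_b","spice_jar"): print(recognise("side",q)[:2])
E
```

```text
[0.49230247 0.17984854 0.09206638]
red [290.44890556 211.07749475] (array([289.86206897, 211.75862069]), 29, (np.int64(285), np.int64(295), np.int64(210), np.int64(213)))
yel [305.78261449 209.66319252] (array([305.38888889, 210.27777778]), 18, (np.int64(303), np.int64(308), np.int64(209), np.int64(213)))
-0.022 [326.9 203.1]
-0.009 [327.4 198. ]
0 [327.6 194.4]
0.02 [328.3 186.3]
0.05 [329.3 173.9]
[{'point': [0.4544, 0.4611, 0.0239], 'score': 0.97}, {'point': [0.541, 0.4618, 0.0237], 'score': 0.8}]
[{'point': [0.634, 0.1916, 0.0609], 'score': 0.74}, {'point': [0.455, 0.4622, 0.0247], 'score': 0.38}]
```

Emit:
apply_moves --targets '[{"translation":[0,0,0.04],"twist":0,"hand":0},{"translation":[0,0,0],"twist":0,"hand":0},{"translation":[0,0,0],"twist":0,"hand":0}]'

```text
time: 4.55
tool_pos: [0.492, 0.1803, 0.0878]
tool_rot: [0.0, 0.998, 0.059, -0.0]
contact_force: [-0.0, -0.0, -0.2]
gripper_width: -0.001
grasp_force: 0.0
```

Emit:
apply_moves --targets '[{"translation":[0,0,0.03],"twist":0,"hand":0},{"translation":[0,0,0],"twist":0,"hand":0}]'

```text
time: 4.75
tool_pos: [0.4918, 0.1803, 0.0845]
tool_rot: [0.0, 0.998, 0.059, -0.0]
contact_force: [0.8, -0.4, 0.8]
gripper_width: 0.004
grasp_force: 0.0
```

Emit:
apply_moves --targets '[{"translation":[0,0,0.03],"twist":0,"hand":0},{"translation":[0,0,0],"twist":0,"hand":0}]'

```text
time: 4.95
tool_pos: [0.4917, 0.1802, 0.0814]
tool_rot: [0.0, 0.998, 0.059, -0.0]
contact_force: [-0.7, -0.2, -0.3]
gripper_width: 0.004
grasp_force: 0.0
```

```bash
python3 - <<'E'
from h import *
g=grab_frame("side");s=state();print(s['tool_pos'],proj("side",s['tool_pos']-[0,0,.022]))
cv2.imwrite("pics/t3.png",cv2.resize(g[165:235,280:370],None,fx=8,fy=8,interpolation=cv2.INTER_CUBIC)[:,:,::-1])
E
```

```text
[0.49181638 0.18023233 0.08153521] [326.73735349 207.35134622]
```

View pics/t3.png

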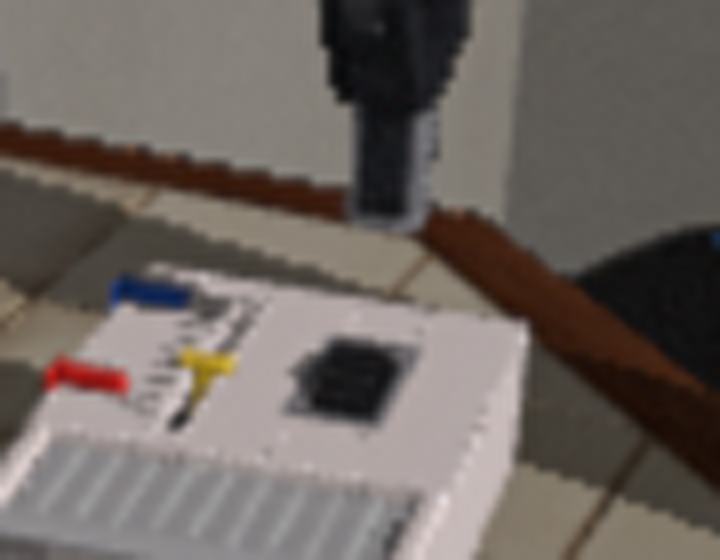

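The tip is visible at about (328,194), well above the wheel at (323,212). It is roughly 30 mm higher than the TCP reading implies. I'll feel for contact in small steps.

Emit:
apply_moves --targets '[{"translation":[0,0,0.03],"twist":0,"hand":0},{"translation":[0,0,0],"twist":0,"hand":0}]'

```text
time: 5.2
tool_pos: [0.4918, 0.1802, 0.0785]
tool_rot: [0.0, 0.998, 0.059, -0.0]
contact_force: [0.4, 1.0, 0.4]
gripper_width: -0.003
grasp_force: 0.0
```

Emit:
apply_moves --targets '[{"translation":[0,0,0.03],"twist":0,"hand":0},{"translation":[0,0,0],"twist":0,"hand":0}]'

```text
time: 5.4
tool_pos: [0.4917, 0.1802, 0.0754]
tool_rot: [0.0, 0.998, 0.059, -0.0]
contact_force: [-0.5, 0.1, -0.1]
gripper_width: -0.003
grasp_force: 0.0
```

```bash
python3 - <<'E'
from h import *
for z in(.05,.06,.07,.08,.09,.1):print(z,atz("side",(328.1,194),z).round(4))
f=grab_frame("top");g=grab_frame("side");s=state();print(s['tool_pos'],s['contact_force'],proj("top",s['tool_pos']-[0,0,.022]),proj("side",s['tool_pos']-[0,0,.022]))
cv2.imwrite("pics/t4.png",np.hstack([cv2.resize(f[170:320,270:420],(400,400)),cv2.resize(g[160:240,280:360],(400,400))])[:,:,::-1])
E
```

```text
0.05 [0.5229 0.0804 0.05  ]
0.06 [0.5156 0.1034 0.06  ]
0.07 [0.5083 0.1263 0.07  ]
0.08 [0.501  0.1493 0.08  ]
0.09 [0.4937 0.1723 0.09  ]
0.1 [0.4864 0.1953 0.1   ]
[0.49197937 0.18024113 0.0757623 ] [0.05244763 0.17480466 0.73129749] [340.94451183 242.90424344] [326.48715469 209.57921006]
```

View pics/t4.png

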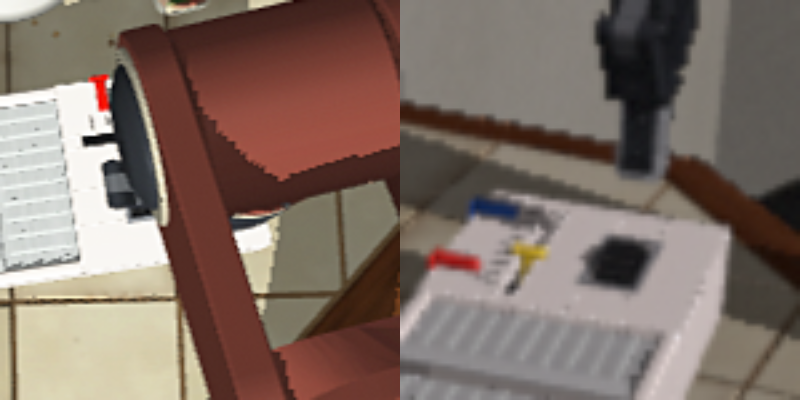

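The side view puts the tip at about (328.6,196). Its ray passes through the commanded x,y at z≈0.087, so the tip really is about 33 mm higher than nominal. Lateral position is fine, so I'll keep descending by feel.

Emit:
apply_moves --targets '[{"translation":[0,0,0.06],"twist":0,"hand":0},{"translation":[0,0,0.06],"twist":0,"hand":0},{"translation":[0,0,0],"twist":0,"hand":0}]'

```text
time: 5.8
tool_pos: [0.491, 0.1801, 0.0624]
tool_rot: [0.0, 0.998, 0.059, -0.001]
contact_force: [0.5, -0.4, -0.6]
gripper_width: -0.001
grasp_force: 0.0
```

Emit:
apply_moves --targets '[{"translation":[0,0,0.03],"twist":0,"hand":0},{"translation":[0,0,0],"twist":0,"hand":0}]'

```text
time: 6.0
tool_pos: [0.4918, 0.1802, 0.0604]
tool_rot: [0.0, 0.998, 0.059, -0.0]
contact_force: [0.2, 0.9, -0.4]
gripper_width: -0.004
grasp_force: 0.0
```

```bash
cat >> h.py <<'E'
def tip(g):
    s=state();t=s['tool_pos'];q=t-[0,0,.022];print(s['time'],t.round(4),s['contact_force'].round(1),"pred",proj("side",q).round(1))
E
python3 - <<'E'
from h import *
g=grab_frame("side");tip(g)
col=g[185:222,322:334].astype(int).sum(2)//3
for i,r in enumerate(col):print(185+i,r.tolist())
E
```

```text
6.05 [0.4919 0.1803 0.0607] [ 0.1 -0.4 -0.4] pred [326.  215.4]
185 [10, 18, 18, 21, 21, 20, 20, 19, 19, 28, 31, 32]
186 [36, 38, 30, 20, 17, 17, 19, 17, 19, 23, 28, 65]
187 [117, 110, 52, 19, 17, 15, 14, 13, 20, 37, 59, 92]
188 [67, 75, 49, 22, 22, 18, 19, 20, 35, 72, 102, 114]
189 [43, 58, 48, 22, 20, 25, 25, 25, 47, 86, 110, 117]
190 [44, 64, 50, 29, 25, 32, 35, 29, 48, 91, 110, 105]
191 [42, 64, 43, 27, 27, 26, 24, 27, 58, 105, 112, 88]
192 [54, 64, 40, 27, 27, 27, 25, 28, 58, 109, 112, 83]
193 [117, 85, 43, 24, 26, 25, 27, 30, 61, 109, 114, 83]
194 [125, 82, 40, 28, 29, 25, 27, 34, 68, 109, 113, 81]
195 [126, 79, 33, 25, 28, 29, 27, 33, 68, 111, 114, 66]
196 [125, 77, 32, 27, 26, 31, 28, 35, 67, 106, 102, 81]
197 [116, 76, 33, 30, 23, 23, 25, 36, 71, 107, 104, 103]
198 [113, 68, 27, 26, 25, 21, 24, 37, 78, 107, 111, 126]
199 [111, 74, 32, 24, 24, 22, 21, 38, 80, 107, 115, 129]
200 [77, 76, 69, 61, 58, 47, 43, 55, 90, 107, 113, 129]
201 [94, 85, 86, 83, 83, 85, 98, 100, 105, 114, 125, 130]
202 [163, 162, 157, 142, 138, 123, 115, 122, 120, 121, 125, 125]
203 [173, 171, 169, 167, 1
[... 435 characters left out ...]
 23, 28, 58, 96, 114, 164, 170]
211 [28, 26, 22, 21, 23, 22, 19, 53, 102, 139, 170, 171]
212 [22, 26, 27, 29, 30, 19, 33, 78, 126, 164, 171, 170]
213 [21, 21, 24, 22, 23, 23, 51, 105, 151, 170, 171, 169]
214 [28, 26, 26, 26, 19, 34, 80, 126, 167, 172, 170, 170]
215 [20, 21, 22, 24, 26, 51, 105, 152, 170, 171, 170, 170]
216 [41, 29, 27, 26, 34, 78, 127, 167, 172, 170, 170, 170]
217 [102, 88, 75, 69, 67, 106, 152, 171, 171, 170, 170, 170]
218 [164, 158, 144, 136, 127, 142, 168, 171, 170, 170, 170, 170]
219 [172, 171, 164, 150, 163, 167, 170, 169, 170, 170, 170, 171]
220 [172, 171, 169, 167, 172, 170, 170, 170, 170, 170, 170, 171]
221 [171, 172, 171, 170, 170, 170, 170, 169, 169, 170, 170, 170]
```

Emit:
apply_moves --targets '[{"translation":[0,0,0.06],"twist":0,"hand":0},{"translation":[0,0,0],"twist":0,"hand":0}]'

```text
time: 6.25
tool_pos: [0.4915, 0.1801, 0.0541]
tool_rot: [0.0, 0.998, 0.059, -0.001]
contact_force: [0.6, -1.3, 0.0]
gripper_width: -0.0
grasp_force: 0.0
```

Emit:
apply_moves --targets '[{"translation":[0,0,0.02],"twist":0,"hand":0},{"translation":[0,0,0],"twist":0,"hand":0}]'

```text
time: 6.45
tool_pos: [0.4919, 0.1802, 0.0526]
tool_rot: [0.0, 0.998, 0.059, -0.0]
contact_force: [-1.1, -0.0, 0.9]
gripper_width: 0.001
grasp_force: 0.0
```

Emit:
apply_moves --targets '[{"translation":[0,0,0.02],"twist":0,"hand":0},{"translation":[0,0,0],"twist":0,"hand":0}]'

```text
time: 6.65
tool_pos: [0.4919, 0.1802, 0.0507]
tool_rot: [0.0, 0.998, 0.059, -0.0]
contact_force: [0.6, 0.0, -0.1]
gripper_width: -0.001
grasp_force: 0.0
```

Emit:
apply_moves --targets '[{"translation":[0,0,0.015],"twist":0,"hand":0},{"translation":[0,0,0],"twist":0,"hand":0}]'

```text
time: 6.85
tool_pos: [0.4919, 0.1803, 0.0492]
tool_rot: [0.0, 0.998, 0.059, -0.0]
contact_force: [-0.1, -0.6, 0.2]
gripper_width: -0.002
grasp_force: 0.0
```

Emit:
apply_moves --targets '[{"translation":[0,0,0.015],"twist":0,"hand":0},{"translation":[0,0,0],"twist":0,"hand":0}]'

```text
time: 7.05
tool_pos: [0.492, 0.1802, 0.0477]
tool_rot: [0.0, 0.998, 0.059, -0.0]
contact_force: [-0.0, 0.4, -0.4]
gripper_width: -0.001
grasp_force: 0.0
```

Emit:
apply_moves --targets '[{"translation":[0,0,0.01],"twist":0,"hand":0},{"translation":[0,0,0],"twist":0,"hand":0}]'

```text
time: 7.25
tool_pos: [0.492, 0.1803, 0.0468]
tool_rot: [0.0, 0.998, 0.059, -0.0]
contact_force: [-0.1, 0.3, -0.0]
gripper_width: -0.0
grasp_force: 0.0
```

```bash
python3 - <<'E'
from h import *
g=grab_frame("side");tip(g)
col=g[196:216,322:334].astype(int).sum(2)//3
for i,r in enumerate(col):print(196+i,r.tolist())
E
```

```text
7.3 [0.492  0.1803 0.0469] [-0.1  0.4  0.8] pred [325.6 220.6]
196 [116, 78, 33, 30, 22, 23, 25, 35, 71, 106, 101, 74]
197 [113, 70, 30, 28, 28, 28, 27, 40, 79, 107, 105, 100]
198 [111, 67, 30, 28, 28, 27, 30, 40, 77, 107, 113, 126]
199 [102, 66, 30, 26, 23, 26, 27, 46, 86, 108, 115, 130]
200 [80, 62, 31, 25, 28, 27, 28, 48, 91, 105, 103, 128]
201 [89, 55, 28, 26, 25, 27, 28, 57, 105, 109, 114, 129]
202 [102, 54, 26, 21, 20, 23, 28, 60, 109, 115, 118, 127]
203 [102, 44, 27, 25, 23, 21, 26, 58, 110, 122, 143, 144]
204 [104, 50, 23, 21, 18, 19, 24, 59, 108, 120, 134, 154]
205 [107, 63, 39, 35, 28, 28, 37, 70, 110, 125, 144, 174]
206 [107, 80, 75, 76, 77, 78, 86, 101, 115, 136, 148, 172]
207 [56, 46, 54, 62, 83, 100, 104, 110, 131, 164, 166, 171]
208 [30, 32, 33, 35, 44, 54, 66, 83, 103, 126, 146, 170]
209 [26, 26, 26, 23, 23, 30, 51, 88, 106, 107, 143, 169]
210 [22, 22, 23, 26, 26, 26, 28, 58, 98, 115, 165, 172]
211 [28, 27, 21, 24, 24, 20, 23, 52, 101, 139, 170, 172]
212 [22, 26, 29, 29, 30, 20, 33, 80, 126, 165, 172, 172]
213 [23, 22, 20, 23, 24, 23, 53, 105, 153, 170, 172, 171]
214 [28, 28, 28, 24, 19, 35, 80, 127, 167, 172, 172, 170]
215 [19, 20, 22, 25, 23, 51, 106, 151, 171, 172, 171, 170]
```

Emit:
apply_moves --targets '[{"translation":[0,0,0.01],"twist":0,"hand":0},{"translation":[0,0,0],"twist":0,"hand":0}]'

```text
time: 7.5
tool_pos: [0.492, 0.1803, 0.0458]
tool_rot: [0.0, 0.998, 0.059, -0.0]
contact_force: [0.3, -0.3, 0.3]
gripper_width: -0.001
grasp_force: 0.0
```

Emit:
apply_moves --targets '[{"translation":[0,0,0.01],"twist":0,"hand":0},{"translation":[0,0,0],"twist":0,"hand":0}]'

```text
time: 7.7
tool_pos: [0.492, 0.1803, 0.0447]
tool_rot: [0.0, 0.998, 0.059, -0.0]
contact_force: [0.1, 1.0, -0.0]
gripper_width: -0.001
grasp_force: 0.0
```

Emit:
apply_moves --targets '[{"translation":[0,0,0.01],"twist":0,"hand":0},{"translation":[0,0,0],"twist":0,"hand":0}]'

```text
time: 7.9
tool_pos: [0.4922, 0.1802, 0.0443]
tool_rot: [0.0, 0.998, 0.059, -0.0]
contact_force: [-1.8, -1.2, 3.3]
gripper_width: 0.001
grasp_force: 1.4
```

Contact found. I'm too far down the rim's flank, so I'll lift, shift to just short of the top and press there.

Emit:
apply_moves --targets '[{"translation":[0,0,-0.05],"twist":0,"hand":0},{"translation":[0,-0.09,0],"twist":0,"hand":0},{"translation":[0,0,0],"twist":0,"hand":0}]'

```text
time: 8.2
tool_pos: [0.491, 0.1901, 0.0491]
tool_rot: [-0.0, 0.998, 0.06, 0.0]
contact_force: [0.4, -0.6, 0.9]
gripper_width: 0.002
grasp_force: 0.0
```

Emit:
apply_moves --targets '[{"translation":[0,0,0.02],"twist":0,"hand":0},{"translation":[0,0,0],"twist":0,"hand":0}]'

```text
time: 8.4
tool_pos: [0.4906, 0.1893, 0.0464]
tool_rot: [0.0, 0.998, 0.06, -0.0]
contact_force: [0.4, -0.4, 0.5]
gripper_width: -0.001
grasp_force: 0.0
```

Emit:
apply_moves --targets '[{"translation":[0,0,0.01],"twist":0,"hand":0},{"translation":[0,0,0],"twist":0,"hand":0}]'

```text
time: 8.6
tool_pos: [0.4909, 0.1893, 0.0462]
tool_rot: [-0.0, 0.998, 0.059, -0.0]
contact_force: [-2.6, 0.5, 3.7]
gripper_width: 0.002
grasp_force: 1.8
```

Emit:
apply_moves --targets '[{"translation":[0,0,0.006],"twist":0,"hand":0},{"translation":[0,-0.03,0],"twist":0,"hand":0},{"translation":[0,-0.03,0],"twist":0,"hand":0},{"translation":[0,0,0],"twist":0,"hand":0}]'

```text
time: 9.0
tool_pos: [0.4902, 0.1953, 0.0462]
tool_rot: [0.0, 0.998, 0.059, -0.0]
contact_force: [-4.4, -0.4, 8.4]
gripper_width: -0.0
grasp_force: 3.9
```

```bash
python3 - <<'E'
from h import *
g=grab_frame("side");tip(g);print(blob(g,'yel',(280,345,190,225)))
f=grab_frame("top")
try:print(blob(f,'yel',(298,366,192,260)))
except Exception as e:print(e)
E
```

```text
9.05 [0.4902 0.1953 0.0462] [-4.8 -1.3  9.2] pred [324.1 223.6]
(array([304.8 , 210.95]), 20, (np.int64(302), np.int64(308), np.int64(209), np.int64(214)))
attempt to get argmax of an empty sequence
```

Emit:
apply_moves --targets '[{"translation":[0,-0.03,-0.003],"twist":0,"hand":0},{"translation":[0,-0.03,0],"twist":0,"hand":0},{"translation":[0,-0.03,0],"twist":0,"hand":0},{"translation":[0,0,0],"twist":0,"hand":0}]'

```text
time: 9.5
tool_pos: [0.4893, 0.2043, 0.0461]
tool_rot: [-0.0, 0.998, 0.059, 0.0]
contact_force: [-2.3, 0.1, 5.2]
gripper_width: -0.002
grasp_force: 2.8
```

```bash
cat >> h.py <<'E'
def ptr(g):
    c,n,b=blob(g,'yel',(280,345,190,225));p=atz("side",c,.0555)[:2]-[.5034,.2612];r=blob(g,'red',(280,345,190,225))[0];q=atz("side",r,.057)[:2]-[.5034,.2612]
    R=np.array([[np.cos(.119),np.sin(.119)],[-np.sin(.119),np.cos(.119)]]);print(c.round(2),n,"ptr",(R@p*1000).round(1),"red",(R@q*1000).round(1))
E
python3 - <<'E'
from h import *
g=grab_frame("side");tip(g);ptr(g)
ptr(cv2.imread("pics/side0.png")[:,:,::-1].copy())
E
```

```text
9.55 [0.4893 0.2043 0.0461] [-2.1  0.1  6. ] pred [323.1 225.3]
[303.9  211.95] 21 ptr [ 23.9 -43.3] red [ 53.1 -29.8]
[305.32 210.37] 19 ptr [ 23.2 -52.7] red [ 53.3 -29.3]
```

Emit:
apply_moves --targets '[{"translation":[0,-0.03,0],"twist":0,"hand":0},{"translation":[0,-0.03,0],"twist":0,"hand":0},{"translation":[0,0,0],"twist":0,"hand":0}]'

```text
time: 9.85
tool_pos: [0.4884, 0.2103, 0.0451]
tool_rot: [-0.0, 0.998, 0.06, 0.0]
contact_force: [-0.9, 0.4, 0.6]
gripper_width: 0.001
grasp_force: 0.0
```

```bash
python3 - <<'E'
from h import *
g=grab_frame("side");tip(g);ptr(g)
E
```

```text
9.9 [0.4883 0.2101 0.0451] [ 0.1  0.2 -0.4] pred [322.6 226.8]
[304.   212.29] 21 ptr [ 23.2 -41.7] red [ 52.7 -29.8]
```

Emit:
apply_moves --targets '[{"translation":[0,0,-0.06],"twist":0,"hand":0},{"translation":[0,0.105,0],"twist":0,"hand":0},{"translation":[0,0.105,0],"twist":0,"hand":0},{"translation":[0,0,0],"twist":0,"hand":0},{"translation":[0,0,0.05],"twist":0,"hand":0},{"translation":[0,0,0],"twist":0,"hand":0},{"translation":[0,0,0.01],"twist":0,"hand":0},{"translation":[0,0,0],"twist":0,"hand":0}]'

```text
time: 10.7
tool_pos: [0.4914, 0.1893, 0.0464]
tool_rot: [0.0, 0.998, 0.06, 0.0]
contact_force: [-0.2, -2.2, 5.1]
gripper_width: 0.002
grasp_force: 2.5
```

Emit:
apply_moves --targets '[{"translation":[0,-0.03,0],"twist":0,"hand":0},{"translation":[0,-0.03,0],"twist":0,"hand":0},{"translation":[0,-0.03,0],"twist":0,"hand":0},{"translation":[0,-0.03,0],"twist":0,"hand":0},{"translation":[0,0,0],"twist":0,"hand":0}]'

```text
time: 11.2
tool_pos: [0.4899, 0.2019, 0.0462]
tool_rot: [-0.0, 0.998, 0.06, 0.0]
contact_force: [-0.8, 0.9, 5.1]
gripper_width: -0.001
grasp_force: 2.7
```

```bash
python3 - <<'E'
from h import *
g=grab_frame("side");tip(g);ptr(g)
E
```

```text
11.25 [0.4899 0.2018 0.0462] [-0.6  0.3  4.9] pred [323.2 224.7]
[302.89 214.05] 19 ptr [ 23.  -31.7] red [ 53.1 -29.8]
```

Emit:
apply_moves --targets '[{"translation":[0,0,-0.2],"twist":0,"hand":0},{"translation":[0,0,-0.2],"twist":0,"hand":0},{"translation":[-0.1,0.45,0],"twist":0,"hand":0},{"translation":[-0.1,0.45,0],"twist":0,"hand":0},{"translation":[-0.1,0.45,0],"twist":0,"hand":0},{"translation":[-0.1,0.45,0],"twist":0,"hand":0},{"translation":[0,0,0],"twist":0,"hand":0}]'

```text
time: 11.95
tool_pos: [0.4702, 0.0137, 0.0848]
tool_rot: [0.0, 0.998, 0.056, -0.001]
contact_force: [0.4, 0.7, -0.5]
gripper_width: 0.005
grasp_force: 0.0
```

```bash
cat >> h.py <<'E'
def topm():
    f=grab_frame("top");g=grab_frame("side");R=np.array([[np.cos(.119),np.sin(.119)],[-np.sin(.119),np.cos(.119)]])
    for k,z in(('red',.057),('blue',.057),('yel',.0555)):
        c,n,b=blob(f,k,(298,366,192,260));print(k,c.round(2),n,(R@(atz("top",c,z)[:2]-[.5034,.2612])*1000).round(2))
    ptr(g);return f,g
E
python3 - <<'E'
from h import *
f,g=topm();tip(g)
cv2.imwrite("pics/t5.png",np.hstack([cv2.resize(f[185:265,290:370],(400,400)),cv2.resize(g[180:240,280:340],(400,400))])[:,:,::-1])
E
```

```text
red [307.37 203.57] 60 [ 53.17 -33.25]
blue [344.38 198.41] 58 [ 52.91 -96.92]
yel [311.9  220.82] 40 [ 22.96 -36.4 ]
[302.95 214.  ] 19 ptr [ 23.  -32.1] red [ 53.3 -29.3]
12.05 [0.4706 0.0171 0.0849] [ 0.1  0.1 -0.3] pred [355.2 185.1]
```

View pics/t5.png

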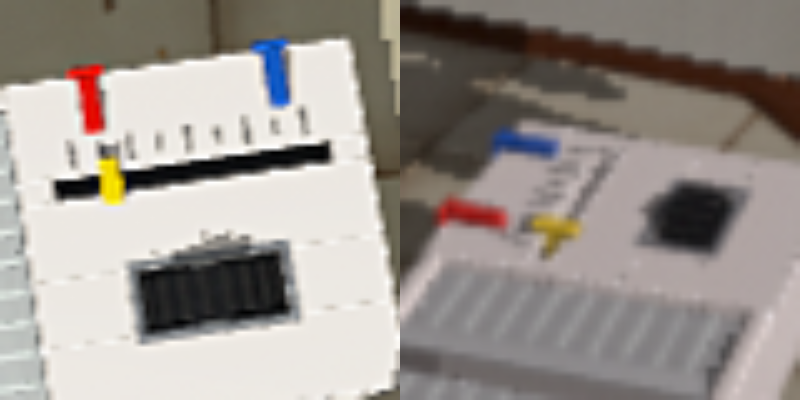

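The top view has the pointer at (311.9,220.8), just right of red. Each clip has a hooked head that biases its blob centroid, so I'll measure the red clip's stem line and the pointer row by row with soft colour weights.

```bash
python3 - <<'E'
from h import *
f=grab_frame("top").astype(float);R=np.array([[np.cos(.119),np.sin(.119)],[-np.sin(.119),np.cos(.119)]])
S=lambda u,v,z:(R@(atz("top",(u,v),z)[:2]-[.5034,.2612])*1000).round(1)
r=np.clip((f[...,0]-f[...,1])/150,0,1); r2=np.clip((f[...,0]-np.maximum(f[...,1],f[...,2]))/180,0,1)
b=np.clip((f[...,2]-f[...,0])/120,0,1); y=np.clip((np.minimum(f[...,0],f[...,1])-f[...,2])/150,0,1)
def rows(w,u0,u1,v0,v1,z):
    for v in range(v0,v1):
        x=w[v,u0:u1]; x=np.where(x>.12,x,0)
        if x.sum()>.8: c=(x*np.arange(u0,u1)).sum()/x.sum();print(v,round(x.sum(),1),round(c,2),S(c,v,z))
print("red");rows(r2,299,316,196,213,.058)
print("blue");rows(b,336,352,191,208,.058)
print("yel");rows(y,304,320,213,227,.0565)
E
```

```text
red
198 4.4 307.77 [ 62.4 -35.3]
199 7.3 306.47 [ 61.  -32.9]
200 5.6 305.91 [ 59.4 -31.7]
201 3.7 306.9 [ 57.5 -33.1]
202 3.7 307.12 [ 55.7 -33.2]
203 3.9 307.25 [ 54.  -33.1]
204 3.5 307.49 [ 52.2 -33.3]
205 3.8 307.69 [ 50.5 -33.3]
206 3.9 307.8 [ 48.7 -33.3]
207 3.8 307.89 [ 47.  -33.2]
208 3.8 308.11 [ 45.2 -33.3]
209 4.0 308.24 [ 43.5 -33.2]
210 3.9 308.25 [ 41.8 -33. ]
211 2.6 308.01 [ 40.2 -32.3]
blue
193 6.5 344.02 [ 62.1 -97.7]
194 6.8 343.06 [ 60.6 -95.8]
195 5.0 343.07 [ 58.9 -95.6]
196 3.8 344.05 [ 56.9 -96.9]
197 3.8 344.41 [ 55.1 -97.2]
198 3.9 344.44 [ 53.4 -97. ]
199 4.0 344.5 [ 51.7 -96.8]
200 4.0 344.76 [ 49.9 -97. ]
201 4.0 344.74 [ 48.2 -96.6]
202 3.9 345.06 [ 46.4 -96.9]
203 3.8 345.43 [ 44.6 -97.2]
204 4.0 345.49 [ 42.9 -97. ]
205 3.8 345.56 [ 41.2 -96.9]
206 1.1 345.05 [ 39.6 -95.7]
yel
216 1.4 311.7 [ 31.  -37.3]
217 4.2 311.13 [ 29.5 -36. ]
218 4.1 311.26 [ 27.7 -36. ]
219 4.1 311.4 [ 26. -36.]
220 4.9 311.78 [ 24.2 -36.3]
221 5.0 312.0 [ 22.5 -36.4]
222 5.0 312.0 [ 20.8 -36.2]
223 4.8 311.91 [ 19.1 -35.8]
224 4.1 312.09 [ 17.4 -35.8]
225 3.7 312.18 [ 15.7 -35.7]
```

Red stem line is at slicer y −33.2 and the pointer at −36.0, so 2.8 mm of pointer remains, or about 4.2 mm of rim. I'll do one short stroke more.

Emit:
apply_moves --targets '[{"translation":[0.1,-0.43,0],"twist":0,"hand":0},{"translation":[0.1,-0.43,0],"twist":0,"hand":0},{"translation":[0.1,-0.43,0],"twist":0,"hand":0},{"translation":[0.1,-0.43,0],"twist":0,"hand":0},{"translation":[0,0,0],"twist":0,"hand":0},{"translation":[0,0,0.2],"twist":0,"hand":0},{"translation":[0,0,0.12],"twist":0,"hand":0},{"translation":[0,0,0],"twist":0,"hand":0}]'

```text
time: 12.9
tool_pos: [0.4879, 0.1932, 0.0507]
tool_rot: [0.0, 0.998, 0.06, -0.003]
contact_force: [-0.1, -0.0, 0.5]
gripper_width: -0.001
grasp_force: 0.0
```

Emit:
apply_moves --targets '[{"translation":[0,0,0.03],"twist":0,"hand":0},{"translation":[0,0,0.025],"twist":0,"hand":0},{"translation":[0,0,0],"twist":0,"hand":0}]'

```text
time: 13.2
tool_pos: [0.4907, 0.193, 0.0483]
tool_rot: [-0.0, 0.998, 0.059, 0.0]
contact_force: [-0.2, 0.1, 0.3]
gripper_width: -0.003
grasp_force: 0.0
```

Emit:
apply_moves --targets '[{"translation":[0,0,0.02],"twist":0,"hand":0},{"translation":[0,0,0.01],"twist":0,"hand":0},{"translation":[0,0,0],"twist":0,"hand":0}]'

```text
time: 13.5
tool_pos: [0.4912, 0.1931, 0.0463]
tool_rot: [0.0, 0.998, 0.059, 0.001]
contact_force: [-1.7, -1.9, 5.3]
gripper_width: 0.001
grasp_force: 2.4
```

Emit:
apply_moves --targets '[{"translation":[0,-0.022,0],"twist":0,"hand":0},{"translation":[0,-0.021,0],"twist":0,"hand":0},{"translation":[0,0,0],"twist":0,"hand":0},{"translation":[0,0,-0.1],"twist":0,"hand":0},{"translation":[0,0,-0.3],"twist":0,"hand":0}]'

```text
time: 14.0
tool_pos: [0.4873, 0.1968, 0.0825]
tool_rot: [0.001, 0.998, 0.059, -0.003]
contact_force: [0.6, 0.2, 0.2]
gripper_width: 0.005
grasp_force: 0.0
```

Emit:
apply_moves --targets '[{"translation":[-0.1,0.43,0],"twist":0,"hand":0},{"translation":[-0.1,0.43,0],"twist":0,"hand":0},{"translation":[-0.1,0.43,0],"twist":0,"hand":0},{"translation":[-0.1,0.43,0],"twist":0,"hand":0},{"translation":[0,0,0],"twist":0,"hand":0}]'

```text
time: 14.5
tool_pos: [0.4705, 0.018, 0.0857]
tool_rot: [0.001, 0.998, 0.056, 0.0]
contact_force: [0.2, 0.4, -0.8]
gripper_width: -0.002
grasp_force: 0.0
```

```bash
cat >> h.py <<'E'
def fine():
    f=grab_frame("top").astype(float);R=np.array([[np.cos(.119),np.sin(.119)],[-np.sin(.119),np.cos(.119)]])
    S=lambda u,v,z:(R@(atz("top",(u,v),z)[:2]-[.5034,.2612])*1000)
    r=np.clip((f[...,0]-np.maximum(f[...,1],f[...,2]))/180,0,1);y=np.clip((np.minimum(f[...,0],f[...,1])-f[...,2])/150,0,1)
    for w,u0,u1,v0,v1,z in((r,299,316,202,211,.058),(y,299,320,214,229,.0565)):
        o=[]
        for v in range(v0,v1):
            x=np.where(w[v,u0:u1]>.12,w[v,u0:u1],0)
            if x.sum()>3: o.append(S((x*np.arange(u0,u1)).sum()/x.sum(),v,z))
        print(np.mean(o,0).round(2),len(o))
E
python3 - <<'E'
from h import *
fine();f,g=topm();tip(g)
E
```

```text
[ 48.74 -33.19] 9
[ 23.   -32.96] 9
red [307.37 203.57] 60 [ 53.17 -33.25]
blue [344.38 198.41] 58 [ 52.91 -96.92]
yel [310. 221.] 41 [ 23.12 -33.18]
[302.4  214.47] 15 ptr [ 23.5 -29.3] red [ 53.3 -29.3]
14.65 [0.4708 0.0221 0.0854] [0.4 0.2 0.3] pred [354.6 185.5]
```

Both cameras now agree that the pointer is in line with the red clip, within about 0.3 mm, and the arm is well clear.

```bash
python3 -c "
from plant import *
print(job_done())"
```

```text
the job is handed in; nothing more can be done
None
```

The yellow pointer is in line with the red clip, to within about 0.3 mm in both camera views; the arm had let go and was clear of everything when I handed the job in, after about 15 s.

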